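# Latch the dust extractor's filter hatch

### The arm

A 7-joint arm with a two-finger parallel gripper is mounted at the origin on the work surface. World frame = base frame: x ahead of the robot, y to its left, z up, the work surface at z = 0. Lengths are in m, angles in rad, forces in N, time in s.
With the tool pointing down it reaches from about 0.4 to 0.875 m from the base axis. Payload 6.5 kg.
Tool frame: the origin (TCP) lies at the very end of the fingers, on their centre line; the grasp point (between the pads) lies 19 mm behind it (env.pinch_z is the distance from the TCP to the grasp point, in m); y points along the fingers, z is the direction in which the jaws open and shut, and the axes are right-handed (so a half turn about y gives the same grasp; the last joint's range is limited). The gripper opens to 85 mm and grips with 20 to 120 N. Pads are 22 mm wide; open, the fingers measure 114 mm over their backs; the gripper's body (76 mm by 85 mm) begins 54 mm behind the grasp point. The pads swing forward as they close: fully open they stand 13 mm farther back than shut.
Start: joints at [-1.329, 0.536, -0.004, 1.538, 0.003, 1.067, -0.071], TCP at [0.197, 0.619, 0.231] pointing down, gripper open.
Joint ranges: [-2.7, 2.7], [-0.37, 2.16], [-1.27, 1.26], [0.24, 2.4], [-1.31, 4.45], [0.19, 1.91], [-2.76, 2.76]. Speed limits (rad/s): [2.39, 2.39, 3.14, 3.14, 3.14, 3.14, 3.14].

### API

Orientations are given as a rotation vector (axis times angle).
In Python, from cell import env gives the robot as it stands.
- The arm moves only by the tool drive_tool, never from a script. Its argument "motion" is a list of rows, each an object with "gripper": the opening, from 0 (shut) to 1 (fully open); "slide": the shift along the tool's x, y, z in m, a list of three; "angular": the turn, a rotation vector about the tool's x, y, z in rad, a list of three. A call has 1 to 20 rows; each row is the pose to reach, as a shift and turn from the pose commanded when the call began, along the tool's axes at that moment; what a row does not reach only later rows make up. A row lasts 1/8 s, in which the tool goes at most 62.5 mm and 10.7 degrees, less where a joint would pass 70% of its speed; a pose out of reach is approached as far as the arm can. A call with a gripper value outside its range is refused whole. The fingers move at their own pace and stop on an object; the grip force is fixed at half the most. Time passes only in rows, so rows that repeat a pose let the fingers close. It gives the time, the measured TCP pose, the force and the opening at its end, in the units of the state.
- env.get_state(): the state, without advancing time (a new reading comes with each control period).
- env.capture(name): name is "scene" or "top" or "wrist"; returns (picture, depth): 420x560x3 uint8, red, green, blue; 420x560 float32, m along the optical axis (not along the pixel's ray), 0 where there is no reading.
- env.camera_params(name): a dict with "camera_matrix" (3x3 intrinsics, pixels), "dist" ([k1, k2, p1, p2, k3] as OpenCV has them; the pictures are not rectified), "extrinsics" (4x4, takes a point from camera to world coordinates). Camera axes: x right, y up, looking along -z (the intrinsics and any distortion apply to the point x, -y, -z); pixel columns grow to the right and rows downward; lengths in m; the calibration is good to about 2 mm. A picture is of the moment at which its call begins: read the wrist's pose just before it. camera_params takes no time and is no camera call; for the wrist camera it gives the pose at the moment of the call.
- env.close_job(): hands the job in, once; it reports no verdict.
The state is a dict: "t": time; "joint_positions": joint angles; "joint_vel": joint speeds; "joint_efforts": joint torques, N m; "position": TCP position; "ee_rot": TCP orientation; "ft_force": force on the tool from outside, world axes, zero at the start; "wrist_torque": the same for the moment, N m; "width": opening from 0.0 (shut) to 1.0 (fully open).
Only numpy, scipy, OpenCV 4.12 (cv2) and the standard library are available. Lean on these libraries where they do the work, as an engineer would, in place of code of your own. Each camera call takes 0.05 s, during which the arm holds its last target.

### The job

The filter hatch on top of the dust extractor stands ajar. Swing it down, press it gently onto its springy gasket (how deep it lies differs, so go by feel) and, while holding it down, turn the wing knob clockwise to its stop so that the hidden tongue slides in behind the front edge of the frame; then let go and leave the hatch latched shut. Do not force the tongue against the frame or bear hard on the hatch, and leave the tools and stones lying where they are.

Things in the scene. Friction and masses are not known exactly. Their poses are not given: they have to be found in the camera images.
- extractor: bench dust extractor: blue case 340 x 360 mm, 150 mm high, fixed to the table; origin at the centre of its underside, z up, -x its front, towards the robot. Its top (6 mm thick) has an opening from x = -125 to +95 mm, y = -100 to +100 mm, closed by the hatch; the knob axis lies 30 mm behind its front edge; a black motor cover at the rear rises to 200 mm
- hatch_hinge (a point): the hatch's hinge line: it runs along the extractor's y axis; this point is its middle, at x = +95, y = 0, z = 150 mm in the extractor's frame
- hatch (a joint): the hatch: aluminium plate 213 x 192 x 6 mm, about 0.2 kg, hinged at its far edge; rad, 0 = level, grows as its front edge rises. A stiff hinge (0.6 N m) keeps it where it is left. Down, it lands on a springy gasket and then a metal seat in an inner frame whose depth differs each time: at its lowest it reads between -0.035 and +0.025; unlatched, it springs back about 0.03 above that
- wing_grip (a point): middle of the black wing knob's bar, on its turning axis, 29 mm above the hatch face, 190 mm in front of the hinge line. Upright bar 56 mm long, 12 mm thick (grip across this), 16 to 42 mm above the hatch, on a round skirt of radius 26 mm, 16 mm high, that turns with it and may be pressed on. Bar along y, knob axis z
- wing (a joint): turning angle of the wing knob, rad: 0 = bar parallel to the hinge line, grows clockwise seen from above, stop at 1.5 (bar pointing to the front). Starts at 0.1 to 0.35. Needs about 0.05 N m, up to 0.15 N m with the tongue under load
- tongue: steel cam tongue fixed to the knob, under the hatch: 16 mm wide, 4 thick, tip 48 mm from the knob axis; origin on that axis 14 mm below the hatch face, pointing to its -y (extractor's -y at joint 0, front at 1.5). From knob angle 0.5 on it slides under a catch bar below the case's front edge if the hatch is within 3 mm of its seat; if not, it strikes the bar. Not over 30 N on it
- strip: sealing strip under the hatch's front edge, 12 x 190 x 3 mm, origin at the centre of its underside; it lands on the gasket (8 mm of give, 2 N per mm), then on the metal seat. A push straight down at the knob of about 12 N brings the hatch low enough for the tongue, about 19 N down to the seat; over 33 N (30 N on this strip) is too hard
- rubbing_block_mid (a point): grey abrasive rubbing block 100 x 35 x 24 mm lying on the case top left of the hatch; point at its centre
- offcut_mid (a point): pale limestone offcut 60 x 45 x 28 mm lying on the case top right of the hatch; point at its centre
- mallet_mid (a point): round wooden carver's mallet 240 mm long, lying on the table; point in its head
- brush_grip (a point): hand brush lying on the table; point at its handle
- chisel_wide_mid (a point): wide stone chisel 215 mm long, wooden handle, on the table; point near its middle
- chisel_claw_mid (a point): narrow stone chisel 215 mm long, wooden handle, on the table; point near its middle
- rasp_mid (a point): flat rasp 230 mm long with a wooden handle, on the table; point where handle and blade meet

How it is judged:
By the outcome, as a careful person would: the job done as asked, in the order asked, and still so for the second after the job is handed in, with the robot touching nothing.
It also fails if it takes over 64 s, if anything falls off the work surface, if the arm or the gripper's body presses on something with over 40 N, if the wrist force passes 120 N, or if a joint passes its speed limit or range.

## Working session

There is one attempt and no reset: what is moved stays moved. The work goes in short steps, Python scripts to look and compute and a tool call to move; the robot and the scene stay as the last step left them, time stands still between calls to the robot, and variables do not carry over. Pictures are saved under pics/ and viewed, and the job is handed in when it is done.

Besides the shell and the picture viewer there is one more tool, called after "Call:" as name(argument=value, ...), one argument or row to a line, values as JSON. drive_tool: Moves the arm, as the interface text tells. Its arguments: {"type":"object","properties":{"motion":{"type":"array"}},"required":["motion"]}

```bash
ls; mkdir -p pics
cat > h.py <<'E'
import numpy as np, cv2
from cell import env
from scipy.spatial.transform import Rotation as R
def snap(n,f):
    p=env.camera_params(n); im,d=env.capture(n)
    cv2.imwrite('pics/'+f+'.png',im[:,:,::-1]); np.savez('pics/'+f+'.npz',d=d,im=im,K=p['camera_matrix'],D=p['dist'],T=p['extrinsics'])
def load(f): return np.load('pics/'+f+'.npz')
def world(z,us=None):
    K,D,T,d=z['K'],z['D'],z['T'],z['d']
    h,w=d.shape
    uu,vv=np.meshgrid(np.arange(w),np.arange(h))
    pts=np.stack([uu,vv],-1).reshape(-1,1,2).astype(np.float64)
    n=cv2.undistortPoints(pts,np.array(K),np.array(D)).reshape(h,w,2)
    P=np.stack([n[...,0]*d,-n[...,1]*d,-d],-1)
    W=P@T[:3,:3].T+T[:3,3]
    W[d==0]=np.nan
    return W
E
python3 - <<'E'
from h import *
s=env.get_state(); print({k:np.round(v,3) for k,v in s.items()}, env.pinch_z)
for n in ['scene','top','wrist']:
    snap(n,n+'0'); print(n,np.round(env.camera_params(n)['extrinsics'],3).tolist())
E
```

```text
pics
{'t': np.float64(0.0), 'joint_positions': array([-1.329,  0.537, -0.004,  1.539,  0.003,  1.067, -0.071]), 'joint_vel': array([ 0.   , -0.001,  0.001,  0.002,  0.002, -0.001,  0.001]), 'joint_efforts': array([-1.0000e-03, -5.8343e+01,  1.0480e+00, -2.5911e+01,  1.2000e-02,
        1.0000e-02,  0.0000e+00]), 'position': array([0.197, 0.619, 0.23 ]), 'ee_rot': array([-1.559,  0.242, -0.241]), 'ft_force': array([-0.44 ,  0.153, -0.414]), 'wrist_torque': array([-0.034, -0.054, -0.03 ]), 'width': np.float64(0.998)} 0.0187
scene [[0.202, -0.702, 0.683, 1.678], [0.979, 0.139, -0.147, -0.316], [0.009, 0.698, 0.716, 1.28], [0.0, 0.0, 0.0, 1.0]]
top [[0.035, 0.979, -0.2, 0.288], [-0.999, 0.034, -0.007, -0.08], [0.0, 0.2, 0.98, 1.541], [0.0, 0.0, 0.0, 1.0]]
wrist [[0.303, -0.906, -0.295, 0.12], [0.953, 0.288, 0.094, 0.644], [-0.001, -0.31, 0.951, 0.375], [0.0, 0.0, 0.0, 1.0]]
```

View pics/scene0.png

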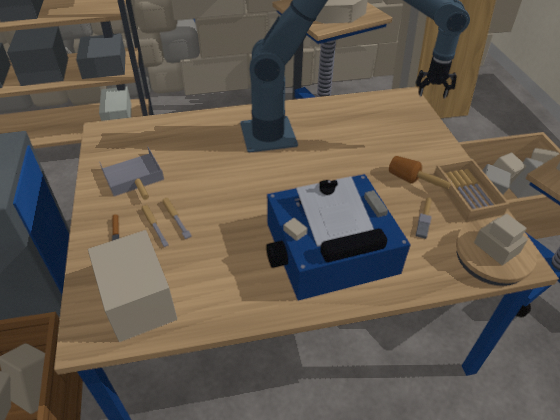

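View pics/top0.png

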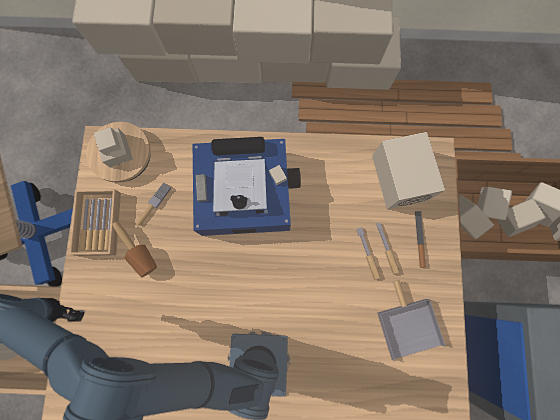

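The top view shows the extractor at about u 193–290, v 138–233, with the knob at (239,201). The hatch is the light plate at u 213–267, v 160–212. Next I measure these.

```bash
python3 - <<'E'
from h import *
for f in ['top0','scene0']:
    z=load(f); W=world(z); im=z['im'].astype(int)
    r,g,b=im[...,0],im[...,1],im[...,2]
    reg=(W[...,0]>.4)&(W[...,0]<1.1)&(abs(W[...,1])<.35)
    top=reg&(b>r+40)&(b>g+25)&(abs(W[...,2]-.15)<.012)
    P=W[top]; print(f,len(P),'z med',np.median(P[:,2]))
    (c,s,a)=cv2.minAreaRect((P[:,:2]*1000).astype(np.float32)); print('rect',c,s,a)
    hat=reg&(r>120)&(abs(r-b)<40)&(W[...,2]>.14)&(W[...,2]<.30)
    n,l,st,ce=cv2.connectedComponentsWithStats(hat.astype(np.uint8))
    for i in range(1,n):
        if st[i,4]<60: continue
        Q=W[l==i]; print('comp',st[i].tolist(),np.round(Q.mean(0),3),np.round(np.percentile(Q,2,axis=0),3),np.round(np.percentile(Q,98,axis=0),3))
        if st[i,4]>900:
            A=np.c_[Q[:,:2],np.ones(len(Q))]; co=np.linalg.lstsq(A,Q[:,2],rcond=None)[0]; res=Q[:,2]-A@co
            m=abs(res)<.006; co=np.linalg.lstsq(A[m],Q[m,2],rcond=None)[0]; print('plane',co,'std',(Q[m,2]-A[m]@co).std(),'tilt',np.arctan(np.hypot(*co[:2])),'dir',np.arctan2(-co[1],-co[0]), cv2.minAreaRect((Q[:,:2]*1000).astype(np.float32)))
    kn=reg&(r<60)&(g<60)&(b<60)&(W[...,2]>.16)&(W[...,0]<.75)
    n,l,st,ce=cv2.connectedComponentsWithStats(kn.astype(np.uint8))
    for i in range(1,n):
        if st[i,4]<15: continue
        Q=W[l==i]; print('knob',st[i].tolist(),np.round(Q.mean(0),3),np.round(np.percentile(Q,[2,98],axis=0),3).tolist())
E
python3 - <<'E'
import cv2
a=cv2.imread('pics/top0.png')[125:245,180:310]; b=cv2.imread('pics/scene0.png')[165:300,255:415]
cv2.imwrite('pics/c1.png',cv2.resize(a,None,fx=5,fy=5,interpolation=2)[:600,:800]);cv2.imwrite('pics/c2.png',cv2.resize(b,None,fx=4,fy=4,interpolation=2))
E
```

```text
top0 2854 z med 0.1505680291651753
rect (669.71923828125, 90.93112182617188) (341.7396240234375, 359.2292785644531) 5.400898456573486
comp [213, 159, 54, 53, 2366] [0.658 0.089 0.18 ] [ 0.556 -0.005  0.151] [0.756 0.182 0.208]
plane [-0.26721587 -0.02407283  0.35774867] std 0.002570832020647013 tilt 0.26212481535549553 dir 0.08984504210356797 ((656.9894409179688, 93.03961181640625), (208.4432830810547, 199.56008911132812), 5.362678527832031)
comp [269, 165, 18, 20, 181] [ 0.7   -0.051  0.178] [ 0.669 -0.08   0.166] [ 0.73  -0.023  0.184]
comp [196, 174, 10, 26, 218] [0.642 0.234 0.174] [0.596 0.215 0.169] [0.688 0.252 0.181]
knob [231, 195, 16, 14, 159] [0.58  0.081 0.227] [[0.559, 0.055, 0.21], [0.604, 0.108, 0.246]]
scene0 3220 z med 0.14840724962709906
rect (673.8165283203125, 90.17045593261719) (345.658203125, 363.6990966796875) 5.20407772064209
comp [297, 177, 76, 68, 2931] [0.668 0.09  0.176] [ 0.567 -0.003  0.152] [0.753 0.183 0.204]
plane [-0.26145127 -0.02335432  0.35297315] std 0.0027096731469025224 tilt 0.256701097097407 dir 0.08908927775643213 ((659.5676879882812, 99.42752075195312), (207.56051635742188, 212.38308715820312), 5.5441670417785645)
comp [285, 218, 22, 18, 207] [ 0.708 -0.048  0.175] [ 0.675 -0.075  0.15 ] [ 0.739 -0.02   0.181]
knob [320, 180, 17, 15, 194] [0.601 0.08  0.221] [[0.587, 0.056, 0.201], [0.614, 0.106, 0.242]]
```

View pics/c1.png

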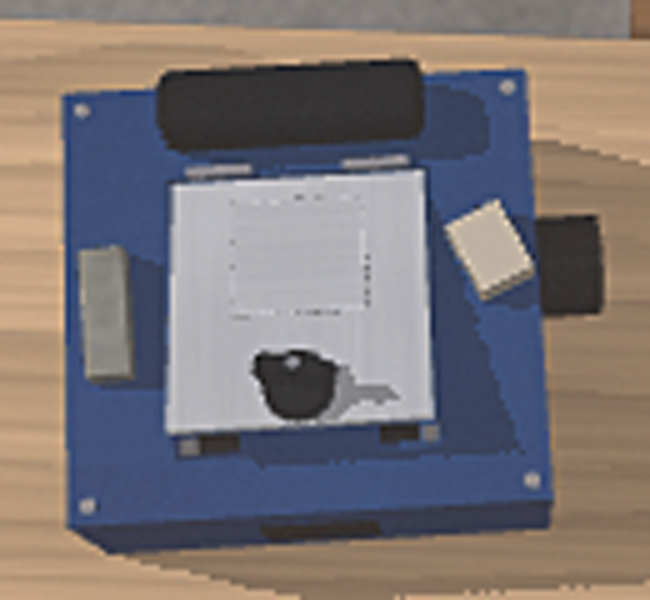

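View pics/c2.png

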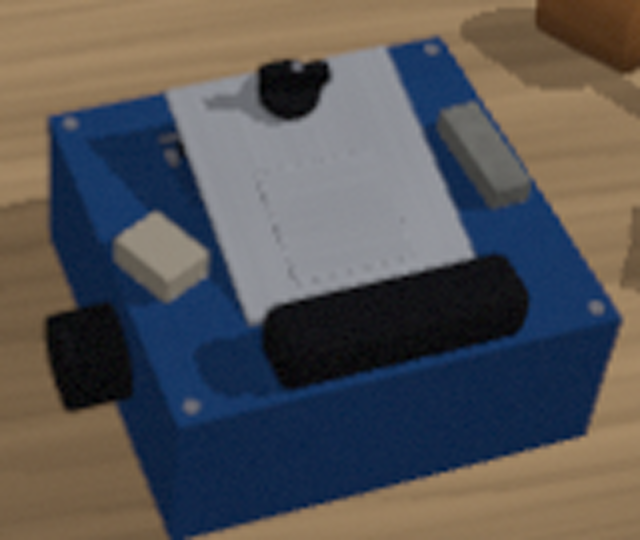

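```bash
cat >> h.py <<'E'
# scene estimates
YAW=0.092; EXT=np.array([0.671,0.091,0.0])
HINGE_E=np.array([.095,0,.150])
def setext(e): global EXT; EXT=np.array(e)
def e2w(p): return EXT+R.from_euler('z',YAW).apply(p)
def knob(th,h): # point on knob axis h above the face at hatch angle th (ext frame->world), and normal
    d=np.array([-np.cos(th),0,np.sin(th)]); n=np.array([np.sin(th),0,np.cos(th)])
    return e2w(HINGE_E+.19*d+h*n), R.from_euler('z',YAW).apply(n), R.from_euler('z',YAW).apply(-d)
def toolR(th,wing,flip=0):
    # y = -n ; z = jaw direction: hatch x-axis turned clockwise by wing about n
    _,n,x=knob(th,0)
    zt=R.from_rotvec(-wing*n).apply(x)*(-1 if flip else 1)
    y=-n; xx=np.cross(y,zt)
    return R.from_matrix(np.c_[xx,y,zt])
def delta(p,Rt,p0,R0):
    return np.round(R0.inv().apply(p-p0),4), np.round((R0.inv()*Rt).as_rotvec(),4)
def st():
    s=env.get_state(); return s,np.array(s['position']),R.from_rotvec(s['ee_rot'])
E
python3 - <<'E'
from h import *
s,p,R0=st(); print(np.round(R0.as_matrix(),3).tolist())
for fl in (0,1):
    Rt=toolR(.26,.22,fl); q,n,_=knob(.26,.016+.12)
    print(fl,np.round(q,3),delta(q,Rt,p,R0),np.round(Rt.as_matrix()[:,2],2))
E
```

```text
[[0.953, -0.0, 0.303], [-0.303, -0.001, 0.953], [0.0, -1.0, -0.001]]
0 [0.618 0.086 0.33 ] (array([ 0.5624, -0.0991, -0.3806]), array([-0.2497,  1.3826,  0.1302])) [ 0.96 -0.13 -0.25]
1 [0.618 0.086 0.33 ] (array([ 0.5624, -0.0991, -0.3806]), array([ 0.1367, -1.7397,  0.2623])) [-0.96  0.13  0.25]
```

View pics/wrist0.png

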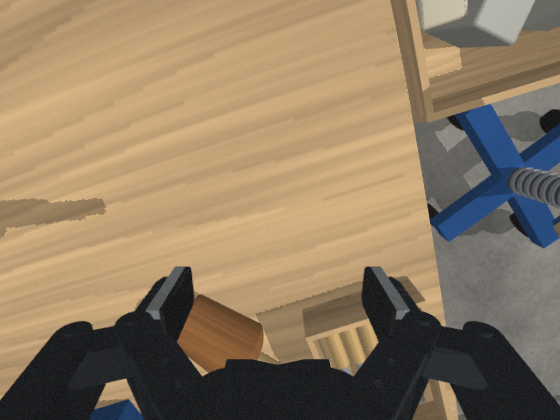

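The wrist view shows the mallet and box below, far from the path. I'll move to a hover over the knob with the tool tilted to match the hatch.

Call:
drive_tool(
  motion=[
    {"gripper": 1, "slide": [0.0, -0.06, 0], "angular": [0, 0, 0]},
    {"gripper": 1, "slide": [0.05, -0.1, -0.03], "angular": [0, 0.15, 0]},
    {"gripper": 1, "slide": [0.1, -0.1, -0.07], "angular": [0, 0.33, 0]},
    {"gripper": 1, "slide": [0.15, -0.1, -0.1], "angular": [0, 0.5, 0]},
    {"gripper": 1, "slide": [0.2, -0.1, -0.14], "angular": [0, 0.67, 0]},
    {"gripper": 1, "slide": [0.25, -0.1, -0.17], "angular": [0, 0.85, 0]},
    {"gripper": 1, "slide": [0.3, -0.1, -0.2], "angular": [0, 1.0, 0]},
    {"gripper": 1, "slide": [0.35, -0.1, -0.24], "angular": [0, 1.15, 0]},
    {"gripper": 1, "slide": [0.4, -0.1, -0.27], "angular": [-0.1, 1.3, 0.05]},
    {"gripper": 1, "slide": [0.45, -0.1, -0.31], "angular": [-0.17, 1.35, 0.09]},
    {"gripper": 1, "slide": [0.5, -0.1, -0.34], "angular": [-0.25, 1.383, 0.13]},
    {"gripper": 1, "slide": [0.54, -0.1, -0.365], "angular": [-0.25, 1.383, 0.13]},
    {"gripper": 1, "slide": [0.562, -0.1, -0.38], "angular": [-0.25, 1.383, 0.13]},
    {"gripper": 1, "slide": [0.562, -0.1, -0.38], "angular": [-0.25, 1.383, 0.13]},
    {"gripper": 1, "slide": [0.562, -0.1, -0.38], "angular": [-0.25, 1.383, 0.13]},
  ],
)

```text
t: 2.02
position: [0.6169, 0.0882, 0.331]
ee_rot: [-1.365, 1.477, -1.199]
ft_force: [0.6, -0.0, -0.4]
width: 0.997
```

Run:
```python
from h import *
s,p,R0=st(); print(s['t'],p,np.round(s['joint_positions'],3),np.round(s['ft_force'],2),np.round(R0.as_matrix(),3).tolist())
snap('wrist','w1'); snap('top','t1')
```

```text
2.025 [0.61691278 0.08818652 0.33103188] [-0.486  0.617  0.493  1.272 -0.265  1.581 -0.131] [ 0.6  -0.02 -0.39] [[-0.12, -0.257, 0.959], [-0.991, -0.022, -0.13], [0.054, -0.966, -0.252]]
```

View pics/w1.png

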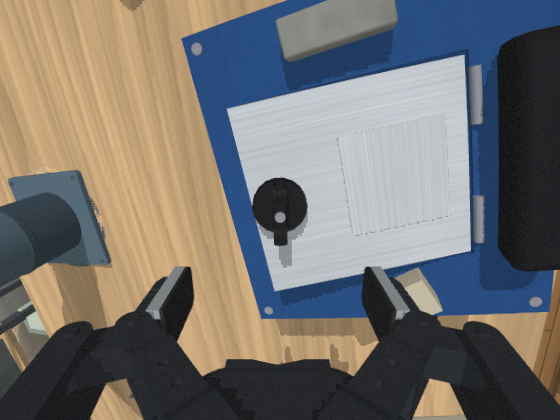

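The wrist view shows the knob at (280,205), its bar almost upright in the image out to (281,243), so it is about aligned with the tool x axis. I'll refine that from the depth.

Run:
```python
from h import *
z=load('w1'); W=world(z); im=z['im'].astype(int); r,g,b=im[...,0],im[...,1],im[...,2]
hat=(r>110)&(abs(r-b)<45)&(W[...,2]>.14)
hat[:100]&=False if False else hat[:100]
n,l,stt,ce=cv2.connectedComponentsWithStats(hat.astype(np.uint8))
i=1+np.argmax(stt[1:,4]); m=cv2.erode((l==i).astype(np.uint8),np.ones((5,5)))>0
Q=W[m]
for k in range(3):
    A=np.c_[Q[:,:2],np.ones(len(Q))]; co=np.linalg.lstsq(A,Q[:,2],rcond=None)[0]; res=Q[:,2]-A@co
    print(len(Q),co,res.std()); Q=Q[abs(res)<.004]
nn=np.array([-co[0],-co[1],1]); nn/=np.linalg.norm(nn); print('normal',nn,'tilt',np.arccos(nn[2]),'yaw',np.arctan2(nn[1],nn[0]))
# hatch rectangle in its own frame
x=np.array([np.cos(YAW),np.sin(YAW),0]); x-=nn*(x@nn); x/=np.linalg.norm(x); y=np.cross(nn,x)
P=W[l==i]; c0=np.array([.67,.09,np.dot(co,[.67,.09,1])])
uv=np.c_[(P-c0)@x,(P-c0)@y]
rc=cv2.minAreaRect((uv*1000).astype(np.float32)); print('hatch rect',rc)
H=(W-c0)@nn
# dark points on the hatch with height
dark=(r<75)&(g<75)&(b<75)&(H>.004)&(H<.06)&(np.abs(W[...,0]-.585)<.06)&(np.abs(W[...,1]-.083)<.06)
for lo,hi in ((.010,.022),(.034,.05)):
    mm=dark&(H>lo)&(H<hi); q=W[mm]-c0; u=np.c_[q@x,q@y]*1000
    if len(u)<10: print(lo,len(u)); continue
    (cc,rr)=cv2.minEnclosingCircle(u.astype(np.float32)); print(lo,len(u),'H med',np.median(H[mm]),'circ',cc,rr,'minrect',cv2.minAreaRect(u.astype(np.float32)),'pca',u.mean(0))
    ce=c0+x*cc[0]/1000+y*cc[1]/1000; print('axis base world',ce)
    np.set_printoptions(precision=4,suppress=True)
print('predicted base',knob(.26,0)[0], 'hinge',e2w(HINGE_E))
cv2.imwrite('pics/w1c.png',cv2.resize(im[165:265,225:340,::-1].astype(np.uint8),None,fx=6,fy=6,interpolation=2)[:600])
```

```text
34010 [-0.2638837  -0.02916995  0.35878923] 0.014307995637527994
33701 [-0.26585168 -0.02624155  0.35866229] 0.0011311501085339284
33700 [-0.26585434 -0.02624168  0.35866396] 0.0011309455963140114
normal [0.25684705 0.0253526  0.96611947] tilt 0.26105014528698206 yaw 0.09838827137705854
hatch rect ((-15.121917724609375, -13.257156372070312), (223.8322296142578, 228.86366271972656), 0.06245368346571922)
0.01 1541 H med 0.01579796113715792 circ (-90.16007232666016, 1.8397278785705566) 25.55080223083496 minrect ((-90.427734375, 2.308645248413086), (48.486854553222656, 50.375431060791016), 82.22041320800781) pca [-90.1611597    2.70555175]
axis base world [0.58309018 0.08386908 0.20144604]
0.034 778 H med 0.04176706816116746 circ (-88.77770233154297, 2.255011558532715) 28.325611114501953 minrect ((-89.88836669921875, 2.4675369262695312), (56.559207916259766, 11.924625396728516), 79.1673812866211) pca [-89.3576   5.2504]
axis base world [0.5844 0.0844 0.2011]
predicted base [0.5828 0.0829 0.1988] hinge [0.7656 0.0997 0.15  ]
```

View pics/w1c.png

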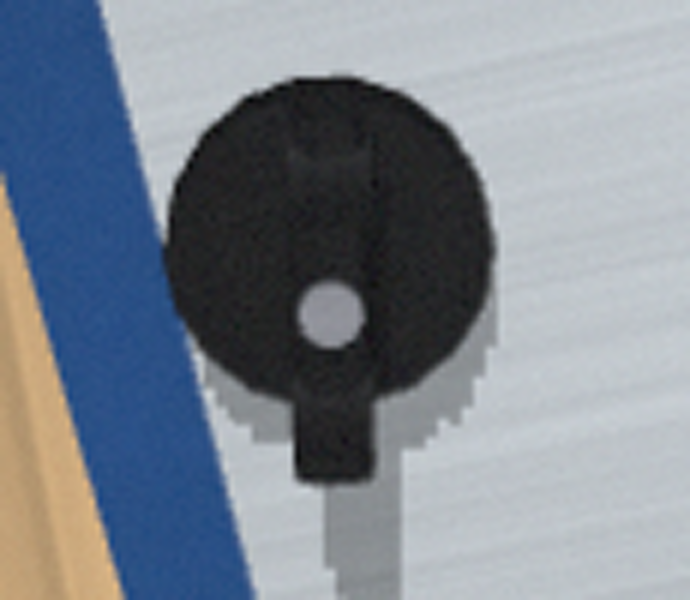

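```bash
sed -i 's/^YAW=.*/YAW=0.094; EXT=np.array([0.6714,0.0917,0.0010])/' h.py
python3 - <<'E'
from h import *
s,p,R0=st(); print(p)
th=.261
print(knob(th,0)[0])
for h in (.06,.019):
    print(h,delta(knob(th,h)[0],toolR(th,.19),p,R0))
E
```

```text
[0.61684594 0.08871409 0.33137215]
[0.58322583 0.08338713 0.20002889]
0.06 (array([0.002 , 0.0757, 0.0015]), array([-0.0007, -0.0298, -0.0023]))
0.019 (array([0.0021, 0.1167, 0.0014]), array([-0.0007, -0.0298, -0.0023]))
```

Call:
drive_tool(
  motion=[
    {"gripper": 0.55, "slide": [0.002, 0.03, 0.001], "angular": [0, -0.03, -0.002]},
    {"gripper": 0.55, "slide": [0.002, 0.06, 0.001], "angular": [0, -0.03, -0.002]},
    {"gripper": 0.55, "slide": [0.002, 0.08, 0.001], "angular": [0, -0.03, -0.002]},
    {"gripper": 0.55, "slide": [0.002, 0.095, 0.001], "angular": [0, -0.03, -0.002]},
    {"gripper": 0.55, "slide": [0.002, 0.105, 0.001], "angular": [0, -0.03, -0.002]},
    {"gripper": 0.55, "slide": [0.002, 0.112, 0.001], "angular": [0, -0.03, -0.002]},
    {"gripper": 0.55, "slide": [0.002, 0.116, 0.001], "angular": [0, -0.03, -0.002]},
    {"gripper": 0.55, "slide": [0.002, 0.116, 0.001], "angular": [0, -0.03, -0.002]},
    {"gripper": 0.55, "slide": [0.002, 0.116, 0.001], "angular": [0, -0.03, -0.002]},
  ],
)

```text
t: 3.25
position: [0.5888, 0.0823, 0.2194]
ee_rot: [-1.378, 1.454, -1.177]
ft_force: [0.2, 0.6, -0.2]
width: 0.545
```

Run:
```python
from h import *
s,p,R0=st(); print(s['t'],s['width'],np.round(s['ft_force'],2),np.round(s['wrist_torque'],2),delta(knob(.261,.019)[0],toolR(.261,.19),p,R0))
snap('wrist','w2'); snap('scene','s2')
a=cv2.imread('pics/s2.png')[150:300,255:415]; cv2.imwrite('pics/s2c.png',cv2.resize(a,None,fx=4,fy=4,interpolation=2))
```

```text
3.25 0.5451453682085646 [ 0.25  0.56 -0.19] [-0.01 -0.28 -0.03] (array([-0.0015,  0.0011, -0.0006]), array([-0.0017, -0.0022,  0.    ]))
```

View pics/w2.png

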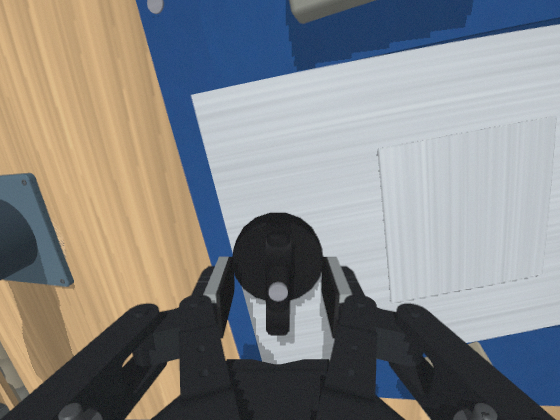

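View pics/s2c.png

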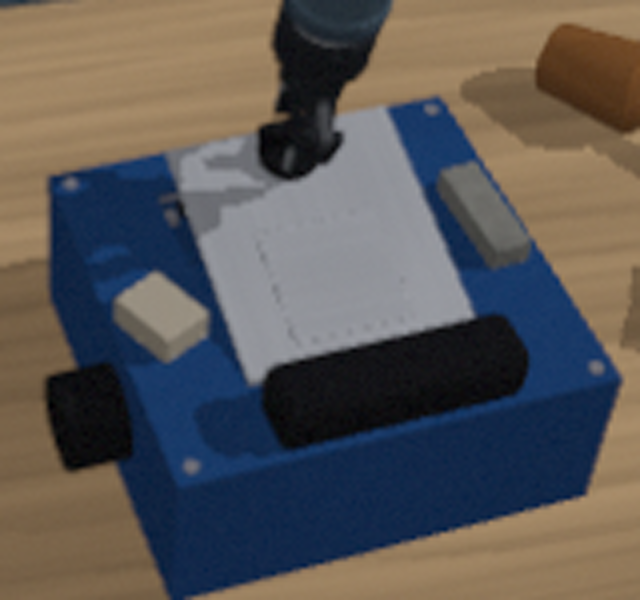

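The bar (u≈278) sits midway between the fingers (u≈220–335), so I close on it, with a small along-bar correction first.

Call:
drive_tool(
  motion=[
    {"gripper": 0.4, "slide": [-0.001, 0.001, -0.0005], "angular": [0, 0, 0]},
    {"gripper": 0.25, "slide": [-0.001, 0.001, -0.0005], "angular": [0, 0, 0]},
    {"gripper": 0.15, "slide": [-0.001, 0.001, -0.0005], "angular": [0, 0, 0]},
    {"gripper": 0.05, "slide": [-0.001, 0.001, -0.0005], "angular": [0, 0, 0]},
    {"gripper": 0.0, "slide": [-0.001, 0.001, -0.0005], "angular": [0, 0, 0]},
    {"gripper": 0.0, "slide": [-0.001, 0.001, -0.0005], "angular": [0, 0, 0]},
    {"gripper": 0.0, "slide": [-0.001, 0.001, -0.0005], "angular": [0, 0, 0]},
    {"gripper": 0.0, "slide": [-0.001, 0.001, -0.0005], "angular": [0, 0, 0]},
  ],
)

```text
t: 4.35
position: [0.5884, 0.0834, 0.2182]
ee_rot: [-1.378, 1.454, -1.178]
ft_force: [4.6, -0.2, -2.5]
width: 0.128
```

```bash
cat >> h.py <<'E'
def rep(th,h=.019,wing=.19):
    s,p,R0=st(); f=np.array(s['ft_force']); t=np.array(s['wrist_torque'])
    print('t',round(s['t'],2),'w',round(float(s['width']),3),'F',np.round(f,2),'Ftool',np.round(R0.inv().apply(f),2),'T',np.round(t,2),'Ttool',np.round(R0.inv().apply(t),2),'p',np.round(p,4))
    M=R0.as_matrix(); n=-M[:,1]; Z=R.from_euler('z',-YAW).apply(M.T)
    ze=R.from_euler('z',-YAW).apply(M[:,2]); print(' tool tilt',np.round(np.arctan2(R.from_euler('z',-YAW).apply(n)[0],n[2]),4),'jaw cw',np.round(-np.arctan2(ze[1],ze[0]),4),'q7',np.round(s['joint_positions'][6],3))
    return s,p,R0
E
python3 - <<'E'
from h import *
s,p,R0=rep(.261)
for th in (.261,.15,.08,.04,0.02):
    print(th,delta(knob(th,.019)[0],toolR(th,.19),*[knob(.261,.019)[0],toolR(.261,.19)]))
E
```

```text
t 4.35 w 0.128 F [ 4.65 -0.25 -2.49] Ftool [-0.3   1.23  5.12] T [ 0.13 -1.48  0.02] Ttool [ 1.46 -0.02  0.27] p [0.5884 0.0834 0.2182]
 tool tilt 0.2586 jaw cw 0.1985 q7 -0.077
0.261 (array([0., 0., 0.]), array([0., 0., 0.]))
0.15 (array([ 0.0002,  0.0212, -0.0009]), array([ 0.109, -0.   ,  0.021]))
0.08 (array([ 0.0001,  0.0345, -0.0003]), array([ 0.1777, -0.    ,  0.0342]))
0.04 (array([-0.0001,  0.0421,  0.0004]), array([ 0.217 , -0.    ,  0.0417]))
0.02 (array([-0.0002,  0.0459,  0.0009]), array([ 0.2367, -0.    ,  0.0455]))
```

Call:
drive_tool(
  motion=[
    {"gripper": 0.0, "slide": [0, 0.004, 0], "angular": [0.021, 0, 0.004]},
    {"gripper": 0.0, "slide": [0, 0.008, 0], "angular": [0.042, 0, 0.008]},
    {"gripper": 0.0, "slide": [0, 0.012, 0], "angular": [0.063, 0, 0.012]},
    {"gripper": 0.0, "slide": [0, 0.016, 0], "angular": [0.084, 0, 0.016]},
    {"gripper": 0.0, "slide": [0, 0.02, 0], "angular": [0.105, 0, 0.02]},
    {"gripper": 0.0, "slide": [0, 0.024, 0], "angular": [0.126, 0, 0.024]},
    {"gripper": 0.0, "slide": [0, 0.028, 0], "angular": [0.147, 0, 0.028]},
    {"gripper": 0.0, "slide": [0, 0.032, 0], "angular": [0.165, 0, 0.032]},
    {"gripper": 0.0, "slide": [0, 0.032, 0], "angular": [0.165, 0, 0.032]},
  ],
)

```text
t: 5.48
position: [0.5795, 0.0825, 0.1868]
ee_rot: [-1.238, 1.342, -1.248]
ft_force: [4.1, -0.7, -6.0]
width: 0.13
```

Run:
```python
from h import *
s,p,R0=rep(.1)
```

```text
t 5.47 w 0.13 F [ 4.08 -0.71 -5.95] Ftool [0.2  5.56 4.65] T [-0.06 -1.03 -0.04] Ttool [1.03 0.05 0.05] p [0.5795 0.0825 0.1868]
 tool tilt 0.0913 jaw cw 0.1928 q7 -0.072
```

Call:
drive_tool(
  motion=[
    {"gripper": 0.0, "slide": [0, 0.001, 0.0005], "angular": [0.005, 0, 0.001]},
    {"gripper": 0.0, "slide": [0, 0.002, 0.0005], "angular": [0.01, 0, 0.002]},
    {"gripper": 0.0, "slide": [0, 0.003, 0.0005], "angular": [0.015, 0, 0.003]},
    {"gripper": 0.0, "slide": [0, 0.003, 0.0005], "angular": [0.015, 0, 0.003]},
    {"gripper": 0.0, "slide": [0, 0.003, 0.0005], "angular": [0.015, 0, 0.003]},
  ],
)

```text
t: 6.1
position: [0.5792, 0.0825, 0.184]
ee_rot: [-1.227, 1.334, -1.252]
ft_force: [-2.4, -0.5, -0.6]
width: 0.128
```

Run:
```python
from h import *
s,p,R0=rep(.1)
```

```text
t 6.1 w 0.128 F [-2.38 -0.48 -0.56] Ftool [ 0.7   0.75 -2.28] T [-0.11  0.55  0.02] Ttool [-0.54 -0.02 -0.16] p [0.5792 0.0825 0.184 ]
 tool tilt 0.0782 jaw cw 0.1926 q7 -0.07
```

Call:
drive_tool(
  motion=[
    {"gripper": 0.0, "slide": [0, 0.001, -0.0002], "angular": [0.005, 0, 0.001]},
    {"gripper": 0.0, "slide": [0, 0.002, -0.0002], "angular": [0.01, 0, 0.002]},
    {"gripper": 0.0, "slide": [0, 0.003, -0.0002], "angular": [0.015, 0, 0.003]},
    {"gripper": 0.0, "slide": [0, 0.003, -0.0002], "angular": [0.015, 0, 0.003]},
    {"gripper": 0.0, "slide": [0, 0.003, -0.0002], "angular": [0.015, 0, 0.003]},
  ],
)

```text
t: 6.72
position: [0.5788, 0.0824, 0.1809]
ee_rot: [-1.214, 1.323, -1.258]
ft_force: [-4.6, -1.0, 1.2]
width: 0.128
```

Run:
```python
from h import *
s,p,R0=rep(.1)
```

```text
t 6.72 w 0.128 F [-4.62 -1.01  1.23] Ftool [ 1.47 -0.94 -4.57] T [-0.12  1.16 -0.02] Ttool [-1.15  0.02 -0.23] p [0.5788 0.0824 0.1809]
 tool tilt 0.0629 jaw cw 0.1924 q7 -0.069
```

Call:
drive_tool(
  motion=[
    {"gripper": 0.0, "slide": [0, 0.001, 0], "angular": [0.005, 0, 0.001]},
    {"gripper": 0.0, "slide": [0, 0.002, 0], "angular": [0.01, 0, 0.002]},
    {"gripper": 0.0, "slide": [0, 0.002, 0], "angular": [0.01, 0, 0.002]},
    {"gripper": 0.0, "slide": [0, 0.002, 0], "angular": [0.01, 0, 0.002]},
  ],
)

```text
t: 7.22
position: [0.5785, 0.0824, 0.1789]
ee_rot: [-1.206, 1.317, -1.262]
ft_force: [-6.2, -0.8, 1.1]
width: 0.123
```

Run:
```python
from h import *
s,p,R0=rep(.1)
```

```text
t 7.22 w 0.123 F [-6.21 -0.8   1.05] Ftool [ 1.41 -0.72 -6.15] T [-0.13  1.29 -0.03] Ttool [-1.27  0.03 -0.25] p [0.5785 0.0824 0.1789]
 tool tilt 0.053 jaw cw 0.1923 q7 -0.068
```

Call:
drive_tool(
  motion=[
    {"gripper": 0.0, "slide": [0, 0.001, -0.0004], "angular": [0.005, 0, 0.001]},
    {"gripper": 0.0, "slide": [0, 0.002, -0.0007], "angular": [0.01, 0, 0.002]},
    {"gripper": 0.0, "slide": [0, 0.002, -0.0007], "angular": [0.01, 0, 0.002]},
    {"gripper": 0.0, "slide": [0, 0.002, -0.0007], "angular": [0.01, 0, 0.002]},
  ],
)

```text
t: 7.72
position: [0.5781, 0.0824, 0.1771]
ee_rot: [-1.197, 1.309, -1.266]
ft_force: [-5.1, -1.6, 0.0]
width: 0.128
```

Run:
```python
from h import *
s,p,R0=rep(.1)
```

```text
t 7.72 w 0.128 F [-5.08 -1.64  0.  ] Ftool [ 2.13  0.22 -4.89] T [-0.18  1.16  0.01] Ttool [-1.14 -0.   -0.29] p [0.5781 0.0824 0.1771]
 tool tilt 0.042 jaw cw 0.1922 q7 -0.068
```

Call:
drive_tool(
  motion=[
    {"gripper": 0.0, "slide": [0, 0.001, -0.0002], "angular": [0.005, 0, 0.001]},
    {"gripper": 0.0, "slide": [0, 0.002, -0.0003], "angular": [0.01, 0, 0.002]},
    {"gripper": 0.0, "slide": [0, 0.002, -0.0003], "angular": [0.01, 0, 0.002]},
    {"gripper": 0.0, "slide": [0, 0.002, -0.0003], "angular": [0.01, 0, 0.002]},
  ],
)

```text
t: 8.22
position: [0.5779, 0.0824, 0.1752]
ee_rot: [-1.188, 1.302, -1.27]
ft_force: [-5.4, -1.6, 0.8]
width: 0.121
```

Run:
```python
from h import *
s,p,R0=rep(.1)
```

```text
t 8.22 w 0.121 F [-5.44 -1.56  0.8 ] Ftool [ 2.09 -0.62 -5.28] T [-0.24  1.09  0.02] Ttool [-1.06 -0.01 -0.35] p [0.5779 0.0824 0.1752]
 tool tilt 0.0315 jaw cw 0.1923 q7 -0.067
```

Run:
```python
from h import *
snap('scene','s3'); snap('wrist','w3')
z=load('s3'); W=world(z); im=z['im'].astype(int); r,g,b=im[...,0],im[...,1],im[...,2]
reg=(W[...,0]>.6)&(W[...,0]<.76)&(abs(W[...,1]-.09)<.09)&(r>110)&(abs(r-b)<45)&(W[...,2]<.22)
Q=W[reg]
A=np.c_[Q[:,:2],np.ones(len(Q))]; co=np.linalg.lstsq(A,Q[:,2],rcond=None)[0]; print(len(Q),co,(Q[:,2]-A@co).std())
z=load('w3'); W=world(z); im=z['im'].astype(int); r,g,b=im[...,0],im[...,1],im[...,2]
reg=(W[...,0]>.6)&(W[...,0]<.75)&(abs(W[...,1]-.1)<.07)&(r>110)&(abs(r-b)<45)&(W[...,2]<.22)
Q=W[reg]
A=np.c_[Q[:,:2],np.ones(len(Q))]; co=np.linalg.lstsq(A,Q[:,2],rcond=None)[0]; print(len(Q),co,(Q[:,2]-A@co).std())
a=cv2.imread('pics/s3.png')[150:300,255:415]; cv2.imwrite('pics/s3c.png',cv2.resize(a,None,fx=4,fy=4,interpolation=2))
```

```text
1991 [-0.09103689  0.0394681   0.20675859] 0.057170016369204296
53618 [-0.02315721 -0.0086346   0.17191886] 0.001321831047028778
```

View pics/w3.png

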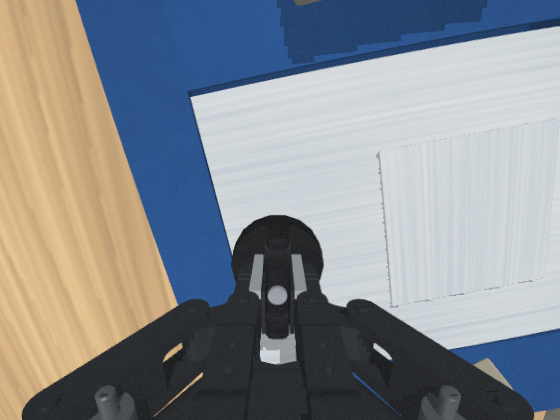

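View pics/s3c.png

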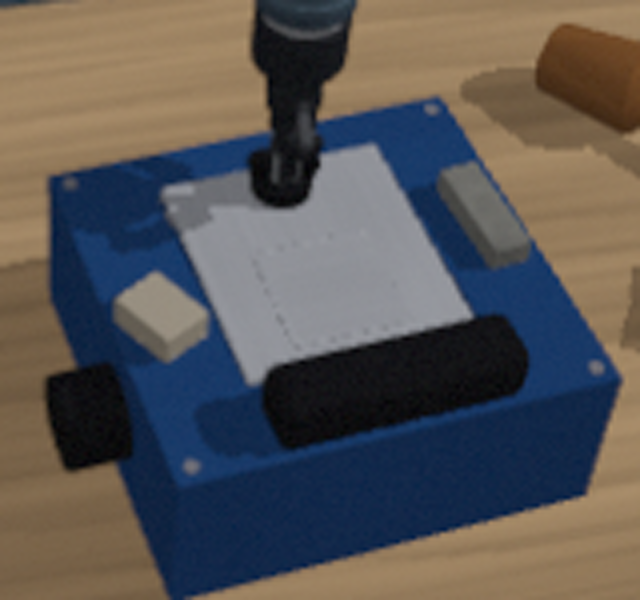

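The wrist view shows the grip holding the bar centred (277,295) and the hatch tilt at about 0.025. The hatch has followed down and has not met the gasket yet, so I continue.

Call:
drive_tool(
  motion=[
    {"gripper": 0.0, "slide": [0, 0.001, -0.0003], "angular": [0.005, 0, 0.001]},
    {"gripper": 0.0, "slide": [0, 0.002, -0.0005], "angular": [0.01, 0, 0.002]},
    {"gripper": 0.0, "slide": [0, 0.002, -0.0005], "angular": [0.01, 0, 0.002]},
    {"gripper": 0.0, "slide": [0, 0.002, -0.0005], "angular": [0.01, 0, 0.002]},
  ],
)

```text
t: 8.82
position: [0.5776, 0.0824, 0.1733]
ee_rot: [-1.179, 1.295, -1.274]
ft_force: [-4.2, -2.8, -0.5]
width: 0.126
```

Run:
```python
from h import *
s,p,R0=rep(.1)
```

```text
t 8.82 w 0.126 F [-4.24 -2.78 -0.49] Ftool [ 3.18  0.58 -3.94] T [-0.43  0.98 -0.02] Ttool [-0.93  0.03 -0.52] p [0.5776 0.0824 0.1733]
 tool tilt 0.0207 jaw cw 0.1923 q7 -0.066
```

Call:
drive_tool(
  motion=[
    {"gripper": 0.0, "slide": [0, 0.001, -0.0003], "angular": [0.005, 0, 0.001]},
    {"gripper": 0.0, "slide": [0, 0.002, -0.0005], "angular": [0.01, 0, 0.002]},
    {"gripper": 0.0, "slide": [0, 0.002, -0.0005], "angular": [0.01, 0, 0.002]},
    {"gripper": 0.0, "slide": [0, 0.002, -0.0005], "angular": [0.01, 0, 0.002]},
  ],
)

```text
t: 9.32
position: [0.5773, 0.0824, 0.1713]
ee_rot: [-1.17, 1.288, -1.278]
ft_force: [-3.4, -3.3, -1.3]
width: 0.126
```

Run:
```python
from h import *
s,p,R0=rep(.1)
```

```text
t 9.32 w 0.126 F [-3.35 -3.28 -1.29] Ftool [ 3.59  1.33 -3.  ] T [-0.65  0.53  0.02] Ttool [-0.46 -0.01 -0.7 ] p [0.5773 0.0824 0.1713]
 tool tilt 0.0097 jaw cw 0.1923 q7 -0.065
```

Call:
drive_tool(
  motion=[
    {"gripper": 0.0, "slide": [0.0002, 0.001, -0.0003], "angular": [0.005, 0, 0.001]},
    {"gripper": 0.0, "slide": [0.0004, 0.0015, -0.0005], "angular": [0.008, 0, 0.0015]},
    {"gripper": 0.0, "slide": [0.0004, 0.0015, -0.0005], "angular": [0.008, 0, 0.0015]},
    {"gripper": 0.0, "slide": [0.0004, 0.0015, -0.0005], "angular": [0.008, 0, 0.0015]},
  ],
)

```text
t: 9.82
position: [0.5771, 0.0824, 0.1702]
ee_rot: [-1.162, 1.282, -1.281]
ft_force: [0.2, -2.3, 2.7]
width: 0.126
```

Run:
```python
from h import *
s,p,R0=rep(.1)
```

```text
t 9.82 w 0.126 F [ 0.17 -2.31  2.69] Ftool [ 2.28 -2.69  0.39] T [-0.54  0.14 -0.  ] Ttool [-0.08  0.   -0.55] p [0.5771 0.0824 0.1702]
 tool tilt 0.0008 jaw cw 0.1921 q7 -0.064
```

Call:
drive_tool(
  motion=[
    {"gripper": 0.0, "slide": [0.0002, 0.001, -0.0002], "angular": [0.005, 0, 0.001]},
    {"gripper": 0.0, "slide": [0.0004, 0.0015, -0.0003], "angular": [0.008, 0, 0.0015]},
    {"gripper": 0.0, "slide": [0.0004, 0.0015, -0.0003], "angular": [0.008, 0, 0.0015]},
    {"gripper": 0.0, "slide": [0.0004, 0.0015, -0.0003], "angular": [0.008, 0, 0.0015]},
  ],
)

```text
t: 10.32
position: [0.5769, 0.0823, 0.1688]
ee_rot: [-1.155, 1.276, -1.283]
ft_force: [2.0, -1.2, 5.0]
width: 0.126
```

Run:
```python
from h import *
s,p,R0=rep(.1)
```

```text
t 10.32 w 0.126 F [ 1.96 -1.21  4.99] Ftool [ 1.   -4.98  2.1 ] T [-0.19 -0.32 -0.09] Ttool [ 0.33  0.09 -0.16] p [0.5769 0.0823 0.1688]
 tool tilt -0.0077 jaw cw 0.1919 q7 -0.063
```

The gasket has been met at z≈0.171, with about 2 N/mm. I keep pressing gently.

Call:
drive_tool(
  motion=[
    {"gripper": 0.0, "slide": [0, 0.001, 0.0002], "angular": [0.005, 0, 0.001]},
    {"gripper": 0.0, "slide": [0, 0.002, 0.0003], "angular": [0.01, 0, 0.002]},
    {"gripper": 0.0, "slide": [0, 0.002, 0.0003], "angular": [0.01, 0, 0.002]},
    {"gripper": 0.0, "slide": [0, 0.002, 0.0003], "angular": [0.01, 0, 0.002]},
  ],
)

```text
t: 10.82
position: [0.5768, 0.0823, 0.1669]
ee_rot: [-1.147, 1.27, -1.286]
ft_force: [-0.3, 0.4, 7.8]
width: 0.128
```

Run:
```python
from h import *
s,p,R0=rep(.1)
```

```text
t 10.82 w 0.128 F [-0.27  0.4   7.81] Ftool [-0.4  -7.81 -0.18] T [-0.18  0.13 -0.01] Ttool [-0.12  0.01 -0.19] p [0.5768 0.0823 0.1669]
 tool tilt -0.0169 jaw cw 0.1919 q7 -0.061
```

Call:
drive_tool(
  motion=[
    {"gripper": 0.0, "slide": [0, 0.001, 0.0002], "angular": [0.005, 0, 0.001]},
    {"gripper": 0.0, "slide": [0, 0.0015, 0.0003], "angular": [0.008, 0, 0.0015]},
    {"gripper": 0.0, "slide": [0, 0.0015, 0.0003], "angular": [0.008, 0, 0.0015]},
    {"gripper": 0.0, "slide": [0, 0.0015, 0.0003], "angular": [0.008, 0, 0.0015]},
  ],
)

```text
t: 11.32
position: [0.5767, 0.0823, 0.1657]
ee_rot: [-1.141, 1.265, -1.289]
ft_force: [-2.0, -1.0, 11.9]
width: 0.127
```

Run:
```python
from h import *
s,p,R0=rep(.1)
```

```text
t 11.32 w 0.127 F [-1.95 -0.99 11.91] Ftool [  1.11 -11.95  -1.56] T [-0.24  0.72 -0.08] Ttool [-0.7   0.08 -0.31] p [0.5767 0.0823 0.1657]
 tool tilt -0.0241 jaw cw 0.1919 q7 -0.06
```

Call:
drive_tool(
  motion=[
    {"gripper": 0.0, "slide": [0, 0.0007, -0.0001], "angular": [0.004, 0, 0.001]},
    {"gripper": 0.0, "slide": [0, 0.0015, -0.0001], "angular": [0.007, 0, 0.0015]},
    {"gripper": 0.0, "slide": [0, 0.0015, -0.0001], "angular": [0.007, 0, 0.0015]},
    {"gripper": 0.0, "slide": [0, 0.0015, -0.0001], "angular": [0.007, 0, 0.0015]},
  ],
)

```text
t: 11.82
position: [0.5766, 0.0822, 0.1644]
ee_rot: [-1.134, 1.26, -1.291]
ft_force: [-3.3, -1.6, 14.0]
width: 0.125
```

Run:
```python
from h import *
s,p,R0=rep(.1)
```

```text
t 11.82 w 0.125 F [-3.27 -1.63 13.96] Ftool [  1.85 -14.06  -2.67] T [-0.22  0.98 -0.  ] Ttool [-0.95 -0.   -0.32] p [0.5766 0.0822 0.1644]
 tool tilt -0.0312 jaw cw 0.192 q7 -0.059
```

Call:
drive_tool(
  motion=[
    {"gripper": 0.0, "slide": [0, 0.0005, -0.0002], "angular": [0.0015, 0, 0.0003]},
    {"gripper": 0.0, "slide": [0.0002, 0.0012, -0.0004], "angular": [0.003, 0, 0.0006]},
    {"gripper": 0.0, "slide": [0.0002, 0.0012, -0.0004], "angular": [0.003, 0, 0.0006]},
    {"gripper": 0.0, "slide": [0.0002, 0.0012, -0.0004], "angular": [0.003, 0, 0.0006]},
  ],
)

```text
t: 12.32
position: [0.5766, 0.0822, 0.1636]
ee_rot: [-1.131, 1.258, -1.292]
ft_force: [-4.6, -0.1, 16.4]
width: 0.126
```

Run:
```python
from h import *
s,p,R0=rep(.1)
```

```text
t 12.32 w 0.126 F [-4.56 -0.11 16.36] Ftool [  0.42 -16.51  -3.97] T [-0.21  1.01  0.  ] Ttool [-0.98 -0.   -0.3 ] p [0.5766 0.0822 0.1636]
 tool tilt -0.0351 jaw cw 0.192 q7 -0.058
```

16.4 N is enough for the tongue. I start turning clockwise, first in part.

Call:
drive_tool(
  motion=[
    {"gripper": 0.0, "slide": [0, 0, 0], "angular": [0, 0.06, 0]},
    {"gripper": 0.0, "slide": [0, 0, 0], "angular": [0, 0.12, 0]},
    {"gripper": 0.0, "slide": [0, 0, 0], "angular": [0, 0.18, 0]},
    {"gripper": 0.0, "slide": [0, 0, 0], "angular": [0, 0.24, 0]},
    {"gripper": 0.0, "slide": [0, 0, 0], "angular": [0, 0.24, 0]},
  ],
)

```text
t: 12.95
position: [0.5766, 0.0822, 0.1636]
ee_rot: [-0.997, 1.432, -1.461]
ft_force: [-3.8, -1.1, 17.7]
width: 0.128
```

Run:
```python
from h import *
s,p,R0=rep(.1)
```

```text
t 12.95 w 0.128 F [-3.79 -1.11 17.69] Ftool [  2.02 -17.82  -2.65] T [-0.18  1.01 -0.06] Ttool [-0.9   0.05 -0.51] p [0.5766 0.0822 0.1636]
 tool tilt -0.035 jaw cw 0.4327 q7 -0.26
```

Forces are steady, so I turn past 0.5.

Call:
drive_tool(
  motion=[
    {"gripper": 0.0, "slide": [0, 0, 0], "angular": [0, 0.05, 0]},
    {"gripper": 0.0, "slide": [0, 0, 0], "angular": [0, 0.1, 0]},
    {"gripper": 0.0, "slide": [0, 0, 0], "angular": [0, 0.15, 0]},
    {"gripper": 0.0, "slide": [0, 0, 0], "angular": [0, 0.2, 0]},
    {"gripper": 0.0, "slide": [0, 0, 0], "angular": [0, 0.2, 0]},
  ],
)

```text
t: 13.58
position: [0.5766, 0.0822, 0.1636]
ee_rot: [-0.87, 1.573, -1.597]
ft_force: [-3.5, -0.9, 16.6]
width: 0.126
```

Run:
```python
from h import *
s,p,R0=rep(.1)
```

```text
t 13.57 w 0.126 F [-3.48 -0.92 16.59] Ftool [  2.2  -16.7   -2.06] T [-0.17  1.05  0.02] Ttool [-0.82 -0.02 -0.69] p [0.5766 0.0822 0.1636]
 tool tilt -0.0351 jaw cw 0.6327 q7 -0.427
```

No rise in force or torque at 0.63, so the tongue is passing the bar cleanly. I continue.

Call:
drive_tool(
  motion=[
    {"gripper": 0.0, "slide": [0, 0, 0], "angular": [0, 0.07, 0]},
    {"gripper": 0.0, "slide": [0, 0, 0], "angular": [0, 0.14, 0]},
    {"gripper": 0.0, "slide": [0, 0, 0], "angular": [0, 0.21, 0]},
    {"gripper": 0.0, "slide": [0, 0, 0], "angular": [0, 0.28, 0]},
    {"gripper": 0.0, "slide": [0, 0, 0], "angular": [0, 0.35, 0]},
    {"gripper": 0.0, "slide": [0, 0, 0], "angular": [0, 0.35, 0]},
  ],
)

```text
t: 14.32
position: [0.5766, 0.0822, 0.1636]
ee_rot: [-0.611, 1.808, -1.822]
ft_force: [-4.3, -0.9, 17.8]
width: 0.125
```

Run:
```python
from h import *
s,p,R0=rep(.1)
```

```text
t 14.32 w 0.125 F [-4.31 -0.88 17.77] Ftool [  3.36 -17.91  -1.71] T [-0.09  1.1  -0.03] Ttool [-0.62  0.03 -0.91] p [0.5766 0.0822 0.1636]
 tool tilt -0.035 jaw cw 0.9828 q7 -0.718
```

Call:
drive_tool(
  motion=[
    {"gripper": 0.0, "slide": [0, 0, 0], "angular": [0, 0.07, 0]},
    {"gripper": 0.0, "slide": [0, 0, 0], "angular": [0, 0.14, 0]},
    {"gripper": 0.0, "slide": [0, 0, 0], "angular": [0, 0.21, 0]},
    {"gripper": 0.0, "slide": [0, 0, 0], "angular": [0, 0.28, 0]},
    {"gripper": 0.0, "slide": [0, 0, 0], "angular": [0, 0.35, 0]},
    {"gripper": 0.0, "slide": [0, 0, 0], "angular": [0, 0.4, 0]},
    {"gripper": 0.0, "slide": [0, 0, 0], "angular": [0, 0.4, 0]},
  ],
)

```text
t: 15.2
position: [0.5766, 0.0822, 0.1636]
ee_rot: [-0.256, 2.055, -2.055]
ft_force: [-3.6, 0.3, 19.6]
width: 0.129
```

Run:
```python
from h import *
s,p,R0=rep(.1)
```

```text
t 15.2 w 0.129 F [-3.64  0.31 19.62] Ftool [  2.72 -19.73  -1.21] T [-0.05  1.1  -0.02] Ttool [-0.26  0.02 -1.07] p [0.5766 0.0822 0.1636]
 tool tilt -0.035 jaw cw 1.3825 q7 -1.048
```

Call:
drive_tool(
  motion=[
    {"gripper": 0.0, "slide": [0, 0, 0], "angular": [0, 0.04, 0]},
    {"gripper": 0.0, "slide": [0, 0, 0], "angular": [0, 0.08, 0]},
    {"gripper": 0.0, "slide": [0, 0, 0], "angular": [0, 0.11, 0]},
    {"gripper": 0.0, "slide": [0, 0, 0], "angular": [0, 0.11, 0]},
  ],
)

```text
t: 15.7
position: [0.5766, 0.0822, 0.1636]
ee_rot: [-0.146, 2.117, -2.113]
ft_force: [-5.0, -0.7, 19.1]
width: 0.128
```

Run:
```python
from h import *
s,p,R0=rep(.1)
```

```text
t 15.7 w 0.128 F [-5.02 -0.72 19.08] Ftool [  4.4  -19.24  -0.13] T [-0.07  1.1  -0.05] Ttool [-0.12  0.06 -1.1 ] p [0.5766 0.0822 0.1636]
 tool tilt -0.035 jaw cw 1.4922 q7 -1.139
```

Call:
drive_tool(
  motion=[
    {"gripper": 0.0, "slide": [0, 0, 0], "angular": [0, 0.01, 0]},
    {"gripper": 0.0, "slide": [0, 0, 0], "angular": [0, 0.02, 0]},
    {"gripper": 0.0, "slide": [0, 0, 0], "angular": [0, 0.02, 0]},
  ],
)

```text
t: 16.08
position: [0.5767, 0.0822, 0.1636]
ee_rot: [-0.127, 2.127, -2.123]
ft_force: [-4.9, -1.2, 18.3]
width: 0.118
```

Run:
```python
from h import *
s,p,R0=rep(.1)
```

```text
t 16.07 w 0.118 F [-4.88 -1.17 18.32] Ftool [  4.36 -18.49   0.42] T [-0.1   1.07  0.35] Ttool [-0.08 -0.35 -1.07] p [0.5767 0.0822 0.1636]
 tool tilt -0.035 jaw cw 1.511 q7 -1.154
```

The torque rose to 0.35 N m at 1.51, so the stop is reached. I let go and retreat along the tool axis.

Call:
drive_tool(
  motion=[
    {"gripper": 0.15, "slide": [0, 0, 0], "angular": [0, 0, 0]},
    {"gripper": 0.3, "slide": [0, 0, 0], "angular": [0, 0, 0]},
    {"gripper": 0.5, "slide": [0, 0, 0], "angular": [0, 0, 0]},
    {"gripper": 0.55, "slide": [0, 0, 0], "angular": [0, 0, 0]},
    {"gripper": 0.55, "slide": [0, -0.002, 0], "angular": [0, 0, 0]},
    {"gripper": 0.55, "slide": [0, -0.02, 0], "angular": [0, 0, 0]},
    {"gripper": 0.55, "slide": [0, -0.05, 0], "angular": [0, 0, 0]},
    {"gripper": 0.55, "slide": [0, -0.09, 0], "angular": [0, 0, 0]},
    {"gripper": 0.55, "slide": [0, -0.13, 0], "angular": [0, 0, 0]},
    {"gripper": 0.55, "slide": [0, -0.13, 0], "angular": [0, 0, 0]},
  ],
)

```text
t: 17.32
position: [0.5738, 0.0809, 0.2962]
ee_rot: [-0.118, 2.125, -2.121]
ft_force: [0.2, 0.1, -0.7]
width: 0.553
```

Run:
```python
from h import *
rep(.1)
snap('wrist','w4'); snap('top','t4')
z=load('w4'); W=world(z); im=z['im'].astype(int); r,g,b=im[...,0],im[...,1],im[...,2]
c0=e2w(HINGE_E)
ex=R.from_euler('z',-YAW).apply((W-EXT).reshape(-1,3)).reshape(W.shape)
reg=(ex[...,0]>-.11)&(ex[...,0]<.08)&(abs(ex[...,1])<.085)&(r>110)&(abs(r-b)<45)&(ex[...,2]<.17)
Q=ex[reg]; A=np.c_[Q[:,:2],np.ones(len(Q))]; co=np.linalg.lstsq(A,Q[:,2],rcond=None)[0]
m=abs(Q[:,2]-A@co)<.004; co=np.linalg.lstsq(A[m],Q[m,2],rcond=None)[0]; print('hatch th',-co[0],'plane',co,'z at knob',co@[-.095,0,1])
case=(ex[...,0]<-.135)&(ex[...,0]>-.165)&(b>r+40)&(ex[...,2]>.13); print('case z',np.median(ex[...,2][case]))
H=ex[...,2]-(co[0]*ex[...,0]+co[1]*ex[...,1]+co[2])
bar=(r<75)&(b<75)&(H>.034)&(H<.05)&(abs(ex[...,0]+.095)<.05)&(abs(ex[...,1])<.05)
print(bar.sum(),cv2.minAreaRect((ex[bar][:,:2]*1000).astype(np.float32)))
a=cv2.imread('pics/t4.png')[125:245,180:310]; cv2.imwrite('pics/t4c.png',cv2.resize(a,None,fx=5,fy=5,interpolation=2))
```

```text
t 17.32 w 0.553 F [ 0.23  0.11 -0.68] Ftool [-0.22  0.68 -0.08] T [ 0.01  0.08 -0.01] Ttool [-0.02  0.01 -0.07] p [0.5738 0.0809 0.2962]
 tool tilt -0.0409 jaw cw 1.5127 q7 -1.274
hatch th -0.02557965847097963 plane [0.02557966 0.000733   0.14938224] z at knob 0.1469521756772614
case z 0.15058607515542075
709 ((-95.25227355957031, -0.22136402130126953), (56.81072998046875, 11.879947662353516), 3.5151851177215576)
```

View pics/w4.png

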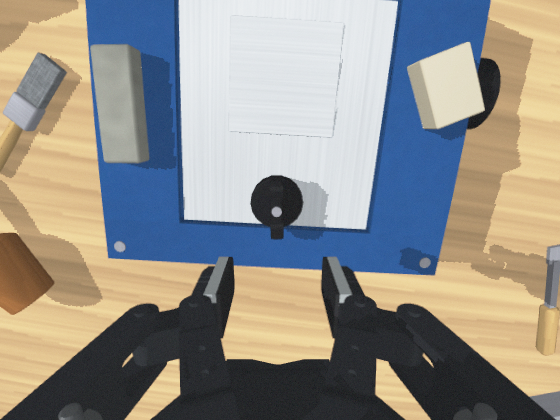

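View pics/t4c.png

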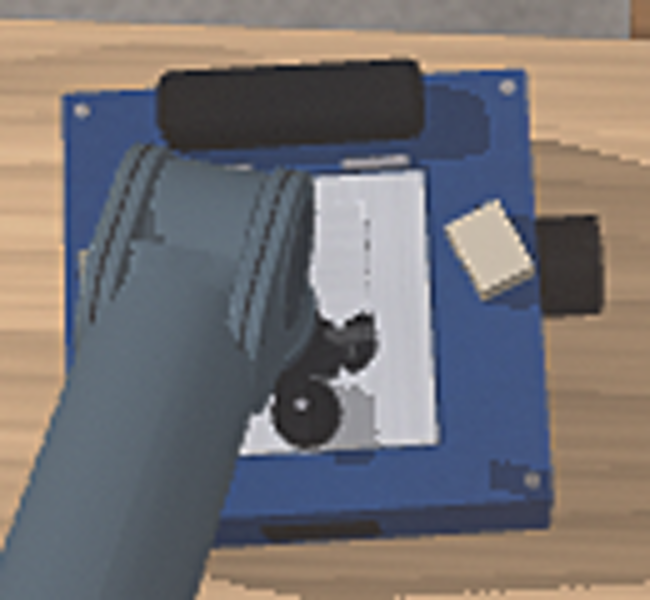

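The wrist view shows the hatch flush inside the frame and the bar pointing to the front (knob at (277,205)). The block and the offcut are where they were. I hold for a second to check that it stays.

Call:
drive_tool(
  motion=[
    {"gripper": 0.55, "slide": [0, -0.02, 0], "angular": [0, 0, 0]},
    {"gripper": 0.55, "slide": [0, -0.02, 0], "angular": [0, 0, 0]},
    {"gripper": 0.55, "slide": [0, -0.02, 0], "angular": [0, 0, 0]},
    {"gripper": 0.55, "slide": [0, -0.02, 0], "angular": [0, 0, 0]},
    {"gripper": 0.55, "slide": [0, -0.02, 0], "angular": [0, 0, 0]},
    {"gripper": 0.55, "slide": [0, -0.02, 0], "angular": [0, 0, 0]},
    {"gripper": 0.55, "slide": [0, -0.02, 0], "angular": [0, 0, 0]},
    {"gripper": 0.55, "slide": [0, -0.02, 0], "angular": [0, 0, 0]},
  ],
)

```text
t: 18.42
position: [0.5712, 0.0812, 0.312]
ee_rot: [-0.126, 2.127, -2.125]
ft_force: [0.1, 0.6, -0.2]
width: 0.549
```

Run:
```python
from h import *
rep(.1)
snap('wrist','w5')
z=load('w5'); W=world(z); im=z['im'].astype(int); r,g,b=im[...,0],im[...,1],im[...,2]
ex=R.from_euler('z',-YAW).apply((W-EXT).reshape(-1,3)).reshape(W.shape)
reg=(ex[...,0]>-.11)&(ex[...,0]<.08)&(abs(ex[...,1])<.085)&(r>110)&(abs(r-b)<45)&(ex[...,2]<.17)
Q=ex[reg]; A=np.c_[Q[:,:2],np.ones(len(Q))]; co=np.linalg.lstsq(A,Q[:,2],rcond=None)[0]
m=abs(Q[:,2]-A@co)<.004; co=np.linalg.lstsq(A[m],Q[m,2],rcond=None)[0]; print('hatch th',-co[0],'z at knob',co@[-.095,0,1])
H=ex[...,2]-(co[0]*ex[...,0]+co[1]*ex[...,1]+co[2])
bar=(r<75)&(b<75)&(H>.034)&(H<.05)&(abs(ex[...,0]+.095)<.05)&(abs(ex[...,1])<.05)
print(cv2.minAreaRect((ex[bar][:,:2]*1000).astype(np.float32)))
env.close_job()
```

```text
t 18.43 w 0.549 F [ 0.06  0.59 -0.23] Ftool [-0.14  0.23 -0.57] T [-0.04  0.06  0.06] Ttool [ 0.03 -0.06 -0.07] p [0.5712 0.0812 0.312 ]
 tool tilt -0.0344 jaw cw 1.5121 q7 -1.289
hatch th -0.02571024689329046 z at knob 0.14693640953899628
((-95.43296813964844, -0.07342195510864258), (56.6134033203125, 11.501921653747559), 3.3150017261505127)
the job is handed in; nothing more can be done
```

I gripped the wing bar and swung the hatch down onto its gasket by feel. Holding it there with about 16–20 N, I turned the knob clockwise to its stop, then let go and backed away; the job is handed in. It took about 18 s of the 64 s allowed.

- **Tongue and stop:** force and torque stayed flat as the knob passed 0.5 rad. The torque then rose to 0.35 N m at about 1.51 rad, which is the stop.
- **Latched:** after release the hatch read −0.026 rad and was unchanged a second later. It was at about −0.035 rad while pressed, and unlatched it would have sprung back to about −0.005 rad.
- **Knob position:** the camera measured the bar at about 1.51 rad, pointing to the front.
- **Surroundings:** by eye, the rubbing block and offcut lie where they were. I did not re-check the tools on the table individually, but the arm went nowhere near them.

One mismatch: the camera heights and angles have a few millimetres and about 0.005 rad of uncertainty. No check failed.

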